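Slide the press plate off the capsule bed and lay it over the filled capsules

TASK

Take the jar off the thin aluminium press plate and stand it upright on the bench itself. Then, pressing only lightly, slide the plate along the black bed until most of its tab hangs out over the bed's front edge (the edge nearest the robot), let go so that it rests there, grip it by the overhanging tab, and lay it flat on the ledges of the capsule board, inside the lips, with the tab pointing out over the board's open front. Do not drop the plate or tip the jar over, and leave the tub, the carton and the syringe rack where they are.

Things in the scene. Friction and masses are not known exactly. Their poses are not given: they have to be found in the camera images.
- bed: Fixed black plastic block with a smooth flat top marked with a grid of dark dots, 240 (x) x 220 (y) x 60 mm high, left or right of the robot's centre line, turned up to 0.2 rad. Origin: centre of its underside, on the bench. x points away from the robot; its front edge (nearest the robot) is at x = -120 mm in its own frame.
- bed_edge (a point): Middle of the bed's front top edge (bed frame -120, 0, 60 mm).
- plate: Loose bare aluminium plate, 2.5 mm thick, 60 to 110 g, flat on the bed under the jar. Body 100 (x) x 90 (y) mm; a tab 40 mm wide sticks out 45 mm from the middle of its -x side. Origin: underside, centre of the body; centre of mass near x = -12 mm. Slides easily on the bed (friction 0.28 to 0.42, fingertips grip it better): shut fingertips pressed on it with 8 to 20 N drag it.
- tab_tip (a point): Middle of the end of the plate's tab, on its upper face (plate frame -95, 0, 2.5 mm). At the start it points to the bed's front edge within 0.35 rad and lies about 20 to 85 mm inside it. A black dot marks the tab.
- jar: Loose amber jar with a white screw cap, 42 mm diameter, 62 mm high, 60 to 130 g, standing on the plate at the start. Origin: centre of its underside; z along its axis.
- board: Fixed black board, 112 (x) x 122 (y) mm, with 25 brown capsules (tops at 53.5 mm). Grey ledge on both sides and rear, top 57 mm above the bench, with a lip up to 63 mm: clear width y -54 to +54 mm, rear lip at x = +51; front (x = -56, nearest the robot) open. Origin: centre of underside. Plate in place: same x axis, origin near x = -6, y = 0, tab hanging out in front.
- tub: Bystander: open white tub with amber capsules, 72 mm diameter, 85 mm high, loose. Origin: centre of its underside.
- carton: Bystander: green and blue carton, 60 x 70 x 90 mm, loose. Origin: centre of its underside.
- syringe_rack: Bystander: black block 70 x 70 x 35 mm with six filled syringes standing in it, 122 mm high in all, loose. Origin: centre of its underside.
Things that resemble listed ones, but are neither listed nor needed, are in the scene too. Of the things shaped like the plate, the aluminium one is meant.

How it is judged:
By the outcome, as a careful person would: the job done as asked, in the order asked, and still so for the second after the job is handed in, with the robot touching nothing.
It also fails if it takes over 67 s, if anything falls off the work surface, if the arm or the gripper's body presses on something with over 40 N, if the wrist force passes 120 N, or if a joint passes its speed limit or range.

ROBOT

A 6-joint arm with a two-finger parallel gripper is mounted at the origin on the work surface. World frame = base frame: x ahead of the robot, y to its left, z up, the work surface at z = 0. Lengths are in m, angles in rad, forces in N, time in s.
With the tool pointing down it reaches from about 0.25 to 0.8 m from the base axis. Payload 8.5 kg.
Tool frame: the origin (TCP) lies between the finger pads; the fingertips stand tip_reach ahead of it and the grasp point (between the pads) lies 8 mm behind it (tip_reach is the distance from the TCP to the fingertips, in m); z points along the fingers, y is the line along which they close (so a half turn about z gives the same grasp; the last joint's range is limited). The gripper opens to 85 mm and grips with 20 to 120 N. Pads are 22 mm wide; open, the fingers measure 114 mm over their backs; the gripper's body (76 mm by 85 mm) begins 54 mm behind the grasp point. The pads swing forward as they close: fully open they stand 13 mm farther back than shut.
Start: joints at [1.228, 0.238, -0.013, 1.319, 0, 1.571], TCP at [0.176, 0.494, 0.242] pointing down, gripper open.
Joint ranges: [-2.66, 2.66], [-1.03, 1.9], [-1.14, 1.46], [-1.82, 2.27], [-1.45, 1.34], [-3.14, 3.14]. Speed limits (rad/s): [2.22, 2.22, 2.79, 3.14, 3.14, 3.14].

INTERFACE

Orientations are given as a rotation vector (axis times angle).
In Python, from plant import * gives the robot as it stands. The module is installed in compiled form; this text tells all that it offers.
- The arm moves only by the tool play_rows, never from a script. Its arguments are lists of equal length, an entry for each row: "offset": the shift along the tool's x, y, z normalised to -1 to 1, where 1 is 0.05 m, a list of three; "rotation": the turn, a rotation vector about the tool's x, y, z normalised to -1 to 1, where 1 is 6 degrees, a list of three. In form: {"offset": [[tx, ty, tz], ...], "rotation": [[ax, ay, az], ...]}. A call has 1 to 5 rows; each row shifts and turns the commanded pose from where the row before left it, along the tool's axes as they then stand; what a row does not reach is not made up. A row lasts 1/10 s, in which the tool goes at most 50 mm and 8.59 degrees, less where a joint would pass 70% of its speed; a pose out of reach is approached as far as the arm can. A call with a number of a shift or a turn outside -1 to 1 is refused whole. A call with a gripper value outside its range is refused whole. "grip" is the opening, from 0 (shut) to 1 (fully open), set as the call begins (left out, the last holds). The fingers move at their own pace and stop on an object; "squeeze" is the grip in N (left out, the last holds). Time passes only in rows, so rows that do not move let the fingers close. It gives the time, the measured TCP pose, the force, the opening and the grip force at its end, in the units of the state.
- get_obs(): the state, without advancing time (a new reading comes with each control period).
- grab_frame(name): name is "side" or "top" or "wrist"; returns a dict with "pixels" (420x560x3 uint8, red, green, blue), "z_map" (420x560 float32, m along the optical axis (not along the pixel's ray), 0 where there is no reading), "fovy" (degrees; the focal length in pixels is half the picture's height over the tangent of half this angle, whatever the lens; pixels are square), "cx", "cy" (the principal point, pixels), "k1" (the pictures are not rectified: a ray, as slopes to the right and down, at radius r is drawn at 1 + k1 r^2 times it, then the intrinsics apply), "world_from_camera" (4x4, takes a point from camera to world coordinates); the wrist camera has in their place "tool_from_camera" (4x4, takes a point from camera to tool coordinates, whose origin is the TCP and whose axes are the flange's). Camera axes: x right, y up, looking along -z (the intrinsics and any distortion apply to the point x, -y, -z); pixel columns grow to the right and rows downward; lengths in m; the calibration is good to about 2 mm. A picture is of the moment at which its call begins: read the wrist's pose just before it.
- sign_off(): hands the job in; it is judged then, once.
The state is a dict: "time_s": time; "qpos": joint angles; "qvel": joint speeds; "tau": joint torques, N m; "tcp_pos": TCP position; "tcp_rot": TCP orientation; "contact_force": force on the tool from outside, world axes, zero at the start; "ft_torque": the same for the moment, N m; "opening": finger opening in m; "grip_force": force on a finger pad.
Only numpy, scipy, OpenCV 4.12 (cv2) and the standard library are available. Lean on these libraries where they do the work, as an engineer would, in place of code of your own. Each camera call takes 0.05 s, during which the arm holds its last target. There are 200 camera calls.

## Working session

There is one attempt and no reset: what is moved stays moved. The work goes in short steps, Python scripts to look and compute and a tool call to move; the robot and the scene stay as the last step left them, time stands still between calls to the robot, and variables do not carry over. Pictures are saved under pics/ and viewed, at most 13 in all, crops included, and the job is handed in when it is done.

Besides the shell and the picture viewer there is one more tool, called after "Call:" as name(argument=value, ...) on one line, values as JSON. play_rows: Moves the arm, as the interface text tells. Its arguments: {"type":"object","properties":{"offset":{"type":"array"},"rotation":{"type":"array"},"grip":{"type":"number"},"squeeze":{"type":"number"}},"required":["offset","rotation"]}

```bash
mkdir -p pics; ls; python3 - <<'E'
from plant import *
import cv2,numpy as np
o=get_obs();print({k:np.round(v,3) for k,v in o.items()})
for n in ("top","side"):
    f=grab_frame(n);cv2.imwrite(f"pics/{n}0.png",f["pixels"][:,:,::-1]);np.savez(f"{n}0.npz",**f)
    print(n,f["fovy"],f["cx"],f["cy"],f["k1"],np.round(f["world_from_camera"],3).tolist())
E
```

```text
pics
{'time_s': np.float64(0.0), 'qpos': array([ 1.228,  0.239, -0.014,  1.319,  0.   ,  1.571]), 'qvel': array([-0.001,  0.   , -0.001, -0.   , -0.001, -0.001]), 'tau': array([-0.0000e+00, -5.3878e+01,  3.4643e+01,  1.8000e-02,  0.0000e+00,
        0.0000e+00]), 'tcp_pos': array([0.176, 0.494, 0.242]), 'tcp_rot': array([-5.360e-01, -3.095e+00,  2.000e-03]), 'contact_force': array([-0.266, -0.291,  0.388]), 'ft_torque': array([0.002, 0.043, 0.051]), 'grip_force': np.float64(0.0), 'opening': np.float64(0.085)}
top 50.326459378586556 275.30965473391825 212.94692705365514 -0.1135406469363048 [[0.004, 0.992, -0.122, 0.383], [-1.0, 0.003, -0.01, 0.006], [-0.01, 0.122, 0.992, 1.422], [0.0, 0.0, 0.0, 1.0]]
side 52.73298759003069 278.6794787200547 211.6707866866476 0.030238300719730573 [[0.891, 0.235, -0.389, 0.084], [-0.454, 0.472, -0.756, -0.893], [0.006, 0.85, 0.527, 0.689], [0.0, 0.0, 0.0, 1.0]]
```

View pics/top0.png

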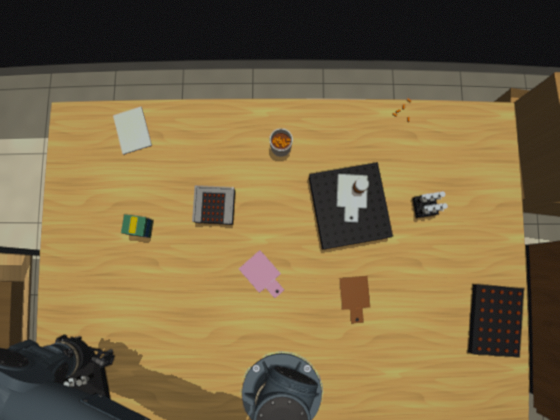

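View pics/side0.png

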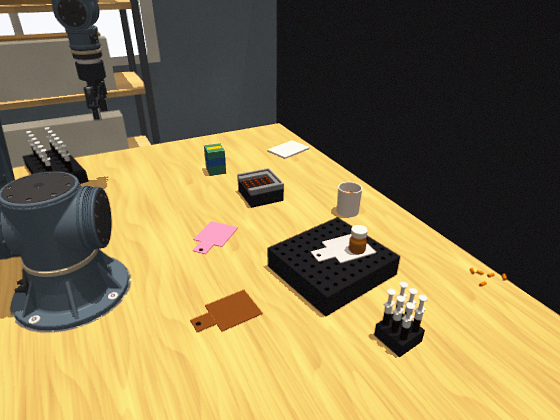

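The top view shows the aluminium plate at (352,195) with its tab dot near (351,217) and the jar at (361,186), both on the black bed at (350,205). The board is at (214,205). Plate look-alikes are pink (262,272), copper (355,297) and white paper (132,130). Bed and board look-alike is the black rack with red dots at (497,320). I choose the silver plate under the jar on the bed and will check it in a crop.

```bash
cat > h.py <<'E'
import numpy as np,cv2
from scipy.spatial.transform import Rotation as R
def rays(f,px):
    px=np.atleast_2d(np.float64(px));F=210/np.tan(np.radians(f["fovy"]/2))
    d=(px-[float(f["cx"]),float(f["cy"])])/F;u=d.copy()
    for _ in range(20): u=d/(1+f["k1"]*(u**2).sum(1,keepdims=True))
    return np.c_[u[:,0],-u[:,1],-np.ones(len(u))]
def onplane(f,px,z,T=None):
    T=f["world_from_camera"] if T is None else T
    d=rays(f,px)@T[:3,:3].T;o=T[:3,3]
    return o+d*((z-o[2])/d[:,2])[:,None]
def depthpts(f,T=None):
    T=f["world_from_camera"] if T is None else T
    v,u=np.mgrid[:420,:560];p=rays(f,np.c_[u.ravel(),v.ravel()])*f["z_map"].reshape(-1,1)
    return (p@T[:3,:3].T+T[:3,3]).reshape(420,560,3)
def wristT(f,o):
    T=np.eye(4);T[:3,:3]=R.from_rotvec(o["tcp_rot"]).as_matrix();T[:3,3]=o["tcp_pos"];return T@f["tool_from_camera"]
def delta(o,pos,yaw=None):
    """needed tool-axis offset (units of 50mm)"""
    M=R.from_rotvec(o["tcp_rot"]).as_matrix();return M.T@(np.array(pos)-o["tcp_pos"])/.05
E
python3 - <<'E'
from h import *
f=dict(np.load("top0.npz"));P=depthpts(f);px=f["pixels"]
def rect(m,n,z):
    c=max(cv2.findContours(m.astype(np.uint8),0,2)[0],key=cv2.contourArea)
    w=onplane(f,c[:,0,:],z)[:,:2]
    r=cv2.minAreaRect((w*1000).astype(np.float32));print(n,np.round(r[0],1),np.round(r[1],1),round(r[2],1), 'pxbox',cv2.boundingRect(c))
    return c
hsv=cv2.cvtColor(px,cv2.COLOR_RGB2HSV)
def box(u0,u1,v0,v1):
    m=np.zeros((420,560),bool);m[v0:v1,u0:u1]=1;return m
Z=P[...,2]
rect(box(300,400,155,255)&(Z>.04),"bed",.06)
sil=box(300,400,155,255)&(hsv[...,2]>120)&(hsv[...,1]<60)
rect(sil,"plate",.0625)
rect(box(300,400,155,255)&(Z>.1),"jar",.1245)
rect(box(180,245,175,235)&(Z>.04),"board",.06)
rect(box(260,300,120,160)&(Z>.04),"tub",.085)
rect(box(110,160,205,245)&(Z>.04),"carton",.09)
rect(box(405,455,180,225)&(Z>.02),"rack",.08)
for n,(u,v) in dict(bed=(325,200),plate=(345,190),tab=(351,210),jar=(361,186),brd=(197,200),bench=(300,250)).items(): print(n,P[v,u].round(3))
c=px[155:255,150:410,::-1];cv2.imwrite("pics/crop.png",cv2.resize(c,None,fx=3,fy=3,interpolation=2))
E
```

```text
bed [ 577.  -212.2] [239.7 221. ] 10.5 pxbox (309, 162, 84, 87)
plate [ 599.5 -216.5] [ 94.8 147.4] 85.6 pxbox (337, 174, 32, 48)
jar [ 629.  -232.6] [38.7 39.3] 88.6 pxbox (354, 178, 14, 14)
board [579.7 212.5] [125.7 114.9] 87.1 pxbox (192, 186, 43, 38)
tub [770.5   2.7] [79.7 68. ] 0.1 pxbox (270, 129, 23, 26)
carton [510.5 444.3] [85.8 63.2] 83.0 pxbox (121, 213, 30, 24)
rack [ 577.  -455.7] [ 66.6 102.7] 10.2 pxbox (413, 192, 35, 26)
bed [ 0.592 -0.134  0.058]
plate [ 0.624 -0.196  0.058]
tab [ 0.561 -0.213  0.064]
jar [ 0.624 -0.233  0.127]
brd [0.592 0.263 0.056]
bench [ 0.44  -0.059  0.002]
```

View pics/crop.png

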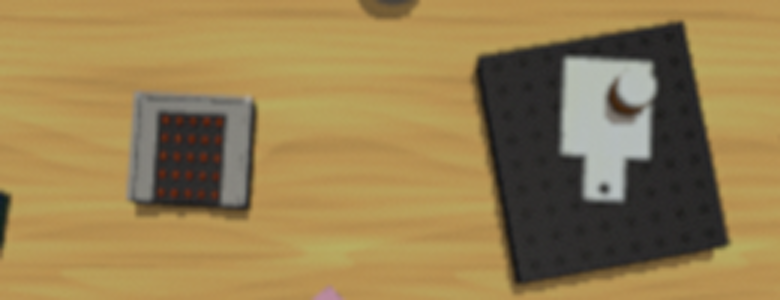

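The crop confirms the bare silver plate: body at crop (607,107), tab dot at (604,188), jar at (632,90) on its right rear. The sizes (240x221, about 95x147, and board 126x115) match the text. First I turn the tool so its closing axis lies along the plate's x axis.

```bash
cat >> h.py <<'E'
def report(pos,yaw=-.07,pitch=0):
    """offset (x50mm, in current tool axes) and rotation (x6deg) to tool with y along yaw, z down, pitched up by pitch"""
    from plant import get_obs
    o=get_obs();M=R.from_rotvec(o["tcp_rot"]).as_matrix()
    c,s=np.cos(yaw),np.sin(yaw);D=np.array([[s,c,0],[-c,s,0],[0,0,-1]]).T
    D=np.c_[np.cross([c,s,0],[0,0,-1]),[c,s,0],[0,0,-1]]@R.from_rotvec([-pitch,0,0]).as_matrix()
    print("t",round(float(o["time_s"]),2),"off",np.round(M.T@(np.array(pos)-o["tcp_pos"])/.05,2),"off after turn",np.round(D.T@(np.array(pos)-o["tcp_pos"])/.05,2),"rot6",np.round(np.degrees(R.from_matrix(M.T@D).as_rotvec())/6,2),"F",np.round(o["contact_force"],1),"tcp",np.round(o["tcp_pos"],4),"q",np.round(o["qpos"],2),"grip",round(float(o["opening"]),4),round(float(o["grip_force"]),1))
E
python3 - <<'E'
from h import *
import plant; print([n for n in dir(plant) if n[0]!='_'],getattr(plant,"tip_reach",None))
report([.629,-.233,.242])
E
```

```text
['IKError', 'get_obs', 'grab_frame', 'sign_off', 'tip_reach'] 0.011
t 0.1 off [-1.341e+01 -1.065e+01  1.000e-02] off after turn [-1.387e+01  1.005e+01 -1.000e-02] rot6 [-1.000e-02  1.000e-02  1.239e+01] F [ 0.5 -0.2  0.5] tcp [0.1763 0.4941 0.2417] q [ 1.23  0.24 -0.01  1.32 -0.    1.57] grip 0.0853 0.0
```

Call:
play_rows(offset=[[0,0,0],[0,0,0],[0,0,0],[0,0,0],[0,0,0]], rotation=[[0,0,1],[0,0,1],[0,0,1],[0,0,1],[0,0,1]])

```text
time_s: 0.6
tcp_pos: [0.1764, 0.4942, 0.2419]
tcp_rot: [1.325, 2.848, -0.001]
contact_force: [-0.3, -0.8, -1.4]
opening: 0.0854
grip_force: 0.0
```

Call:
play_rows(offset=[[0,0,0],[0,0,0],[0,0,0],[0,0,0],[0,0,0]], rotation=[[0,0,1],[0,0,1],[0,0,1],[0,0,1],[0,0,1]])

```text
time_s: 1.1
tcp_pos: [0.1764, 0.4942, 0.2419]
tcp_rot: [2.017, 2.408, -0.001]
contact_force: [0.0, 0.7, 0.3]
opening: 0.0855
grip_force: 0.0
```

Call:
play_rows(offset=[[0,0,0],[0,0,0],[0,0,0]], rotation=[[0,0,1],[0,0,1],[0,0,0.4]])

```text
time_s: 1.4
tcp_pos: [0.1763, 0.4942, 0.2419]
tcp_rot: [2.302, 2.137, -0.001]
contact_force: [0.1, -0.7, -0.3]
opening: 0.0852
grip_force: 0.0
```

```bash
python3 -c "
from h import *
report([.629,-.233,.192])"
```

```text
t 1.4 off [-13.83  10.11   1.01] off after turn [-13.88  10.05   1.  ] rot6 [-0.    0.01 -0.04] F [ 0.1 -0.7 -0.3] tcp [0.1763 0.4942 0.2419] q [ 1.23  0.24 -0.01  1.32  0.    2.87] grip 0.0852 0.0
```

Call:
play_rows(offset=[[-0.69,0.5,0],[-0.69,0.5,0],[-0.69,0.5,0],[-0.69,0.5,0],[-0.69,0.5,0]], rotation=[[0,0,0],[0,0,0],[0,0,0],[0,0,0],[0,0,0]])

```text
time_s: 1.9
tcp_pos: [0.2894, 0.3119, 0.2421]
tcp_rot: [2.298, 2.142, -0.001]
contact_force: [1.3, 0.3, -0.6]
opening: 0.0858
grip_force: 0.0
```

Call:
play_rows(offset=[[-0.69,0.5,0],[-0.69,0.5,0],[-0.69,0.5,0],[-0.69,0.5,0],[-0.69,0.5,0]], rotation=[[0,0,0],[0,0,0],[0,0,0],[0,0,0],[0,0,0]])

```text
time_s: 2.4
tcp_pos: [0.402, 0.131, 0.2422]
tcp_rot: [2.298, 2.142, -0.0]
contact_force: [1.3, 0.4, -0.2]
opening: 0.0852
grip_force: 0.0
```

Call:
play_rows(offset=[[-0.69,0.5,0],[-0.69,0.5,0],[-0.69,0.5,0],[-0.69,0.5,0],[-0.69,0.5,0]], rotation=[[0,0,0],[0,0,0],[0,0,0],[0,0,0],[0,0,0]])

```text
time_s: 2.9
tcp_pos: [0.5145, -0.05, 0.2421]
tcp_rot: [-2.298, -2.141, 0.0]
contact_force: [1.1, 1.1, -0.4]
opening: 0.0857
grip_force: 0.0
```

Call:
play_rows(offset=[[-0.69,0.5,0.2],[-0.69,0.5,0.2],[-0.69,0.5,0.2],[-0.69,0.5,0.2],[-0.69,0.5,0.2]], rotation=[[0,0,0],[0,0,0],[0,0,0],[0,0,0],[0,0,0]])

```text
time_s: 3.4
tcp_pos: [0.6271, -0.2307, 0.1914]
tcp_rot: [-2.298, -2.141, 0.001]
contact_force: [1.0, -0.7, -0.3]
opening: 0.0855
grip_force: 0.0
```

```bash
python3 - <<'E'
from h import *
from plant import *
report([.629,-.233,.092])
o=get_obs();f=grab_frame("wrist");cv2.imwrite("pics/w1.png",f["pixels"][:,:,::-1]);P=depthpts(f,wristT(f,o))
m=(P[...,2]>.115)&(P[...,2]<.135);c=max(cv2.findContours(m.astype(np.uint8),0,2)[0],key=cv2.contourArea)
w=onplane(f,c[:,0,:],.1245,wristT(f,o))[:,:2];print(cv2.minEnclosingCircle((w*1000).astype(np.float32)),cv2.boundingRect(c))
E
```

```text
t 3.4 off [-0.04  0.04  1.99] off after turn [-0.04  0.04  1.99] rot6 [-0.01 -0.   -0.01] F [ 1.  -0.7 -0.3] tcp [ 0.6271 -0.2307  0.1914] q [-0.35  0.51  0.27  1.33 -0.    1.29] grip 0.0855 0.0
((635.0921630859375, -233.76365661621094), 20.583087921142578) (264, 203, 61, 62)
```

View pics/w1.png

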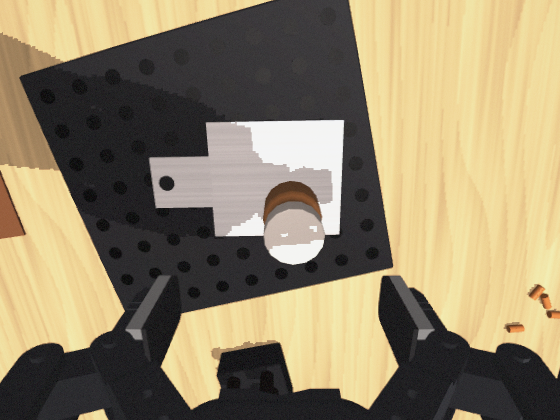

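The wrist view shows the jar cap at (294,233) between the open fingers, with the tab dot at (167,183). The jar centre comes out at about (0.633, -0.233), within a few mm of the top view. Now I descend and grip.

Call:
play_rows(offset=[[-0.04,0.1,0.5],[0,0,0.5],[0,0,0.5],[0,0,0.4],[0,0,0.1]], rotation=[[0,0,0],[0,0,0],[0,0,0],[0,0,0],[0,0,0]])

```text
time_s: 3.95
tcp_pos: [0.6298, -0.2309, 0.0893]
tcp_rot: [-2.295, -2.139, 0.004]
contact_force: [-0.9, 1.0, 0.1]
opening: 0.0855
grip_force: 0.0
```

Call:
play_rows(offset=[[0,0,0],[0,0,0],[0,0,0],[0,0,0],[0,0,0]], rotation=[[0,0,0],[0,0,0],[0,0,0],[0,0,0],[0,0,0]], grip=0.3, squeeze=25)

```text
time_s: 4.45
tcp_pos: [0.6323, -0.2317, 0.0941]
tcp_rot: [2.296, 2.14, 0.002]
contact_force: [-0.3, 0.5, 6.8]
opening: 0.0403
grip_force: 25.2
```

Call:
play_rows(offset=[[0,0,0],[0,0,0],[0,0,0],[0,0,0]], rotation=[[0,0,0],[0,0,0],[0,0,0],[0,0,0]])

```text
time_s: 4.85
tcp_pos: [0.6323, -0.2317, 0.094]
tcp_rot: [2.297, 2.14, 0.002]
contact_force: [-0.3, 1.3, 6.6]
opening: 0.0403
grip_force: 25.2
```

Call:
play_rows(offset=[[0,0,-0.2],[0,0,-0.5],[0,0,-0.6],[0,0,0],[0,0,0]], rotation=[[0,0,0],[0,0,0],[0,0,0],[0,0,0],[0,0,0]])

```text
time_s: 5.35
tcp_pos: [0.6318, -0.2316, 0.1585]
tcp_rot: [2.297, 2.141, 0.001]
contact_force: [-0.1, 0.1, -0.7]
opening: 0.0404
grip_force: 25.6
```

```bash
python3 - <<'E'
from h import *
report([.62,.02,.15])
E
```

```text
t 5.35 off [ 5.   -0.59  0.17] off after turn [ 5.   -0.59  0.17] rot6 [ 0.02  0.01 -0.  ] F [-0.1  0.1 -0.7] tcp [ 0.6318 -0.2316  0.1585] q [-0.35  0.53  0.22  1.26 -0.    1.29] grip 0.0404 25.6
```

Call:
play_rows(offset=[[0.5,-0.06,0],[0.7,-0.08,0],[0.8,-0.1,0],[0.8,-0.1,0],[0.8,-0.1,0]], rotation=[[0,0,0],[0,0,0],[0,0,0],[0,0,0],[0,0,0]])

```text
time_s: 5.85
tcp_pos: [0.6211, -0.0489, 0.1561]
tcp_rot: [-2.298, -2.14, 0.002]
contact_force: [1.1, 0.3, 0.2]
opening: 0.0409
grip_force: 25.6
```

Call:
play_rows(offset=[[0.8,-0.1,0.2],[0.6,-0.05,0.5],[0,0,0.6],[0,0,0.6],[0,0,0.4]], rotation=[[0,0,0],[0,0,0],[0,0,0],[0,0,0],[0,0,0]])

```text
time_s: 6.35
tcp_pos: [0.6176, 0.0205, 0.0392]
tcp_rot: [-2.295, -2.141, 0.005]
contact_force: [-0.4, -0.4, -0.7]
opening: 0.0403
grip_force: 25.6
```

Call:
play_rows(offset=[[0,0,0.08],[0,0,0.04],[0,0,0.02],[0,0,0]], rotation=[[0,0,0],[0,0,0],[0,0,0],[0,0,0]])

```text
time_s: 6.75
tcp_pos: [0.6202, 0.0199, 0.0363]
tcp_rot: [2.298, 2.141, 0.002]
contact_force: [0.5, -1.3, -1.0]
opening: 0.0407
grip_force: 25.6
```

Call:
play_rows(offset=[[0,0,0.03],[0,0,0.03],[0,0,0]], rotation=[[0,0,0],[0,0,0],[0,0,0]])

```text
time_s: 7.05
tcp_pos: [0.6196, 0.02, 0.0324]
tcp_rot: [2.298, 2.142, 0.0]
contact_force: [-0.4, 0.1, -1.1]
opening: 0.0404
grip_force: 25.6
```

Call:
play_rows(offset=[[0,0,0.03],[0,0,0]], rotation=[[0,0,0],[0,0,0]])

```text
time_s: 7.25
tcp_pos: [0.6198, 0.02, 0.0315]
tcp_rot: [2.298, 2.141, 0.001]
contact_force: [-2.5, 0.2, 6.5]
opening: 0.0407
grip_force: 26.2
```

Call:
play_rows(offset=[[0,0,0],[0,0,0],[0,0,0],[0,0,0],[0,0,0]], rotation=[[0,0,0],[0,0,0],[0,0,0],[0,0,0],[0,0,0]], grip=1)

```text
time_s: 7.75
tcp_pos: [0.6196, 0.02, 0.0307]
tcp_rot: [-2.298, -2.142, 0.0]
contact_force: [-0.3, -0.5, -0.1]
opening: 0.0855
grip_force: 0.0
```

Call:
play_rows(offset=[[0,0,-0.2],[0,0,-0.6],[0,0,-0.8],[0,0,-0.8],[0,0,0]], rotation=[[0,0,0],[0,0,0],[0,0,0],[0,0,0],[0,0,0]])

```text
time_s: 8.25
tcp_pos: [0.6226, 0.0201, 0.1575]
tcp_rot: [2.294, 2.137, 0.011]
contact_force: [1.2, -0.4, -0.5]
opening: 0.0851
grip_force: 0.0
```

```bash
python3 - <<'E'
from h import *
from plant import *
f=grab_frame("top");np.savez("top1.npz",**f);P=depthpts(f);px=f["pixels"];hsv=cv2.cvtColor(px,cv2.COLOR_RGB2HSV)
m=np.zeros((420,560),bool);m[155:255,300:400]=1
m&=(hsv[...,2]>120)&(hsv[...,1]<60)
c=max(cv2.findContours(m.astype(np.uint8),0,2)[0],key=cv2.contourArea);w=onplane(f,c[:,0,:],.0625)[:,:2]*1000
print(cv2.minAreaRect(w.astype(np.float32)),w.min(0),w.max(0),w[w[:,0]<545].mean(0))
report([.61,-.217,.15])
cv2.imwrite("pics/t1.png",cv2.resize(px[110:260,170:420,::-1],None,fx=3,fy=3))
E
```

```text
((599.5523071289062, -215.00234985351562), (93.02247619628906, 147.3968505859375), 86.4423599243164) [ 526.83425762 -264.88597355] [ 673.58678872 -169.94000346] [ 528.90705132 -206.2125708 ]
t 8.3 off [-4.75  0.11  0.09] off after turn [-4.75  0.1   0.09] rot6 [ 0.06 -0.01 -0.01] F [-0.7 -0.1  0. ] tcp [0.6214 0.0201 0.1546] q [ 0.03  0.44  0.05  1.18 -0.    1.67] grip 0.0855 0.0
```

View pics/t1.png

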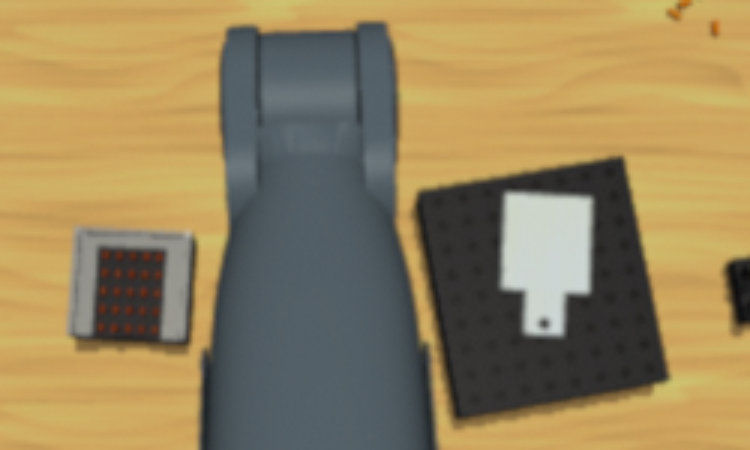

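Jar is off the plate, and the top view shows the plate unmoved (tab dot at crop (544,323)). The arm hides the jar, so I'll check it later. Now to shut the fingers and move over the plate near its centre of mass.

Call:
play_rows(offset=[[-0.6,0,0],[-0.8,0,0],[-0.8,0,0],[-0.8,0.05,0],[-0.8,0.05,0]], rotation=[[0,0,0],[0,0,0],[0,0,0],[0,0,0],[0,0,0]], grip=0)

```text
time_s: 8.8
tcp_pos: [0.6104, -0.1712, 0.15]
tcp_rot: [-2.297, -2.141, 0.001]
contact_force: [1.6, 0.7, -0.2]
opening: 0.0121
grip_force: 0.0
```

Call:
play_rows(offset=[[-0.6,0.05,0.2],[-0.33,0,0.5],[0,0,0.5],[0,0,0.18],[0,0,0]], rotation=[[0,0,0],[0,0,0],[0,0,0],[0,0,0],[0,0,0]])

```text
time_s: 9.3
tcp_pos: [0.6091, -0.2158, 0.08]
tcp_rot: [-2.296, -2.139, 0.003]
contact_force: [-0.6, 0.7, 0.2]
opening: -0.0002
grip_force: 0.0
```

```bash
python3 - <<'E'
from h import *
from plant import *
report([.612,-.216,.0735])
f=grab_frame("top");P=depthpts(f)
m=np.zeros((420,560),bool);m[140:225,240:325]=1
hsv=cv2.cvtColor(f["pixels"],cv2.COLOR_RGB2HSV);m&=(hsv[...,1]<70)&(hsv[...,2]>110)&(P[...,2]>.045)&(P[...,0]<.7)
c=max(cv2.findContours(m.astype(np.uint8),0,2)[0],key=cv2.contourArea);w=onplane(f,c[:,0,:],.062)[:,:2]*1000
print("jar",cv2.minEnclosingCircle(w.astype(np.float32)),P[m][:,2].max())
E
```

```text
t 9.3 off [0.   0.06 0.13] off after turn [0.   0.06 0.13] rot6 [-0.04 -0.01 -0.  ] F [-0.6  0.7  0.2] tcp [ 0.6091 -0.2158  0.08  ] q [-0.34  0.53  0.02  1.06 -0.    1.3 ] grip -0.0002 0.0
jar ((615.802734375, 14.629903793334961), 19.26900863647461) 0.06888906212129187
```

Jar stands upright on the bench at (0.617, 0.017), top at about 65 mm. Next I press down in small steps.

Call:
play_rows(offset=[[0,0,0.06],[0,0,0]], rotation=[[0,0,0],[0,0,0]])

```text
time_s: 9.55
tcp_pos: [0.611, -0.2161, 0.0797]
tcp_rot: [2.297, 2.142, 0.001]
contact_force: [0.6, -0.2, -0.4]
opening: -0.0003
grip_force: 0.0
```

Call:
play_rows(offset=[[0,0,0.04],[0,0,0]], rotation=[[0,0,0],[0,0,0]])

```text
time_s: 9.75
tcp_pos: [0.6106, -0.2163, 0.0772]
tcp_rot: [2.298, 2.142, 0.0]
contact_force: [0.4, 0.1, -0.2]
opening: 0.0001
grip_force: 0.0
```

Call:
play_rows(offset=[[0,0,0.03],[0,0,0]], rotation=[[0,0,0],[0,0,0]])

```text
time_s: 9.95
tcp_pos: [0.6104, -0.2164, 0.0753]
tcp_rot: [-2.298, -2.142, 0.0]
contact_force: [-0.2, -0.3, -0.8]
opening: 0.0001
grip_force: 0.0
```

Call:
play_rows(offset=[[0,0,0.02],[0,0,0]], rotation=[[0,0,0],[0,0,0]])

```text
time_s: 10.15
tcp_pos: [0.6103, -0.2165, 0.0742]
tcp_rot: [-2.298, -2.142, 0.0]
contact_force: [-0.2, 0.3, -0.5]
opening: 0.0
grip_force: 0.0
```

Call:
play_rows(offset=[[0,0,0.02],[0,0,0]], rotation=[[0,0,0],[0,0,0]])

```text
time_s: 10.35
tcp_pos: [0.6105, -0.2165, 0.0736]
tcp_rot: [2.298, 2.141, 0.0]
contact_force: [-0.4, 0.2, 2.5]
opening: 0.0003
grip_force: 1.6
```

Call:
play_rows(offset=[[0,0,0.02],[0,0,0]], rotation=[[0,0,0],[0,0,0]])

```text
time_s: 10.55
tcp_pos: [0.6105, -0.2165, 0.0736]
tcp_rot: [2.298, 2.141, 0.001]
contact_force: [-2.9, 0.9, 11.7]
opening: 0.0001
grip_force: 5.6
```

Call:
play_rows(offset=[[0,0,0.01],[0,0,0]], rotation=[[0,0,0],[0,0,0]])

```text
time_s: 10.75
tcp_pos: [0.6105, -0.2165, 0.0736]
tcp_rot: [2.297, 2.141, 0.001]
contact_force: [-4.8, 1.8, 15.6]
opening: 0.0
grip_force: 7.5
```

Call:
play_rows(offset=[[0,-0.05,0],[-0.01,-0.08,0],[0,-0.1,0],[-0.01,-0.1,0],[-0.01,-0.1,0]], rotation=[[0,0,0],[0,0,0],[0,0,0],[0,0,0],[0,0,0]])

```text
time_s: 11.25
tcp_pos: [0.5911, -0.217, 0.0736]
tcp_rot: [2.295, 2.139, 0.005]
contact_force: [4.6, 0.7, 9.0]
opening: -0.0002
grip_force: 4.3
```

Call:
play_rows(offset=[[-0.01,-0.1,0.01],[-0.01,-0.1,0],[0,-0.1,0],[-0.01,-0.1,0],[-0.01,-0.1,0]], rotation=[[0,0,0],[0,0,0],[0,0,0],[0,0,0],[0,0,0]])

```text
time_s: 11.75
tcp_pos: [0.5667, -0.2174, 0.0736]
tcp_rot: [2.294, 2.138, 0.006]
contact_force: [4.5, -0.2, 10.5]
opening: -0.0004
grip_force: 5.5
```

Call:
play_rows(offset=[[-0.01,-0.1,0],[-0.01,-0.1,0],[0,-0.1,0],[-0.01,-0.1,0],[-0.01,-0.1,0]], rotation=[[0,0,0],[0,0,0],[0,0,0],[0,0,0],[0,0,0]])

```text
time_s: 12.25
tcp_pos: [0.5417, -0.2177, 0.0736]
tcp_rot: [2.294, 2.138, 0.006]
contact_force: [4.6, 0.2, 11.9]
opening: -0.0001
grip_force: 5.7
```

```bash
cat > pl.py <<'E'
from h import *
from plant import *
f=grab_frame("top");px=f["pixels"];hsv=cv2.cvtColor(px,cv2.COLOR_RGB2HSV)
m=np.zeros((420,560),bool);m[155:280,300:400]=1
m&=(hsv[...,2]>120)&(hsv[...,1]<60)
c=max(cv2.findContours(m.astype(np.uint8),0,2)[0],key=cv2.contourArea);w=onplane(f,c[:,0,:],.0625)[:,:2]*1000
x0=w[:,0].min();t=w[w[:,0]<x0+6].mean(0);print("tip",x0,t,"ymin/max",w.min(0),w.max(0),cv2.minAreaRect(w.astype(np.float32)),"edge x there",459-.185*(t[1]+234.1))
report([.505,-.216,.0735])
E
python3 pl.py
```

```text
tip 505.3172942314773 [ 507.15563734 -192.36239946] ymin/max [ 505.31729423 -219.81049026] [ 604.40496023 -172.1711405 ] ((557.3017578125, -190.55972290039062), (44.76197052001953, 101.6705322265625), 80.33354949951172) edge x there 451.2785438996417
t 12.3 off [-0.02 -0.72 -0.  ] off after turn [-0.02 -0.72  0.  ] rot6 [ 0.06  0.01 -0.  ] F [ 3.3  0.2 10.6] tcp [ 0.5409 -0.2177  0.0736] q [-0.38  0.43 -0.17  0.96  0.    1.26] grip 0.0 4.8
```

The arm hides part of the plate, but its rear edge has moved 672 → 604 mm, matching the tool's 69 mm, so it is dragging without slip.

Call:
play_rows(offset=[[-0.01,-0.1,0],[-0.01,-0.1,0],[0,-0.1,0],[-0.01,-0.1,0],[-0.01,-0.1,0]], rotation=[[0,0,0],[0,0,0],[0,0,0],[0,0,0],[0,0,0]])

```text
time_s: 12.8
tcp_pos: [0.5167, -0.218, 0.0736]
tcp_rot: [2.293, 2.138, 0.006]
contact_force: [5.4, -0.2, 11.8]
opening: 0.0
grip_force: 5.9
```

Call:
play_rows(offset=[[-0.01,-0.1,0],[0,-0.06,0],[0,-0.02,0],[0,0,0],[0,0,0]], rotation=[[0,0,0],[0,0,0],[0,0,0],[0,0,0],[0,0,0]])

```text
time_s: 13.3
tcp_pos: [0.5075, -0.218, 0.0735]
tcp_rot: [2.294, 2.138, 0.005]
contact_force: [3.4, -1.1, 13.4]
opening: 0.0
grip_force: 6.6
```

Call:
play_rows(offset=[[0,0,-0.1],[0,0,-0.3],[0,0,-0.6],[0,0,-0.8],[0,0,-0.8]], rotation=[[0,0,0],[0,0,0],[0,0,0],[0,0,0],[0,0,0]])

```text
time_s: 13.8
tcp_pos: [0.5039, -0.2167, 0.2023]
tcp_rot: [-2.297, -2.141, 0.001]
contact_force: [0.6, 0.5, -0.7]
opening: 0.0
grip_force: 0.0
```

```bash
python3 - <<'E'
from h import *
from plant import *
report([.505,-.216,.2])
o=get_obs();f=grab_frame("wrist");np.savez("w2.npz",T=wristT(f,o),**f);cv2.imwrite("pics/w2.png",f["pixels"][:,:,::-1])
E
```

```text
t 13.8 off [0.02 0.02 0.05] off after turn [0.02 0.02 0.05] rot6 [-0.02 -0.   -0.01] F [ 0.6  0.5 -0.7] tcp [ 0.5039 -0.2167  0.2023] q [-0.41  0.3  -0.04  1.24 -0.    1.24] grip 0.0 0.0
```

View pics/w2.png

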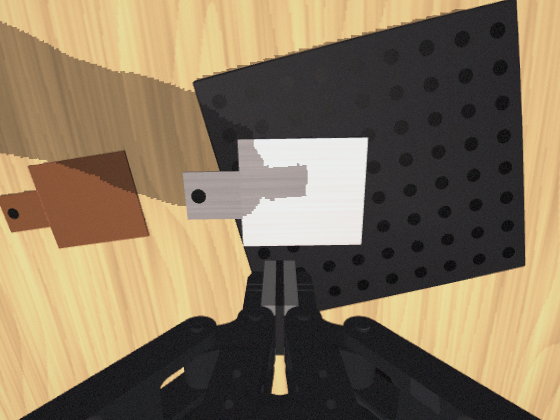

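The wrist view shows the tab tip at (185,196) and the tab's root at (241,195). The bed edge crosses the tab near (229,195), so about three quarters hangs out. Next I compute the points.

```bash
python3 - <<'E'
from h import *
z=np.load("w2.npz");f={k:z[k] for k in z.files};T=f["T"]
w=onplane(f,[(185,196),(239,140),(368,138),(361,244),(243,246)],.0625,T)*1000
print(w.round(1)[:,:2]);e=onplane(f,[(195,82),(252,275)],.06,T)*1000;print(e.round(1))
fr=w[[1,4]].mean(0);rr=w[[2,3]].mean(0);d=rr-fr;print("yaw",np.arctan2(d[1],d[0]),"len",np.hypot(*d[:2]),"tip-rear",np.hypot(*(rr-w[0])[:2]))
E
```

```text
[[ 426.6 -212.1]
 [ 475.1 -170.3]
 [ 574.1 -175.6]
 [ 569.1 -264.9]
 [ 468.9 -259.7]]
[[ 446.8 -125.6   60. ]
 [ 473.5 -289.6   60. ]]
yaw -0.052940748540020136 len 99.69996404562816 tip-rear 145.25293071251292
```

Call:
play_rows(offset=[[0,0,0],[0,0,0],[0,0,0],[0,0,0],[0,0,0]], rotation=[[-1,0,0],[-1,0,0],[-1,0,0],[-1,0,0],[-1,0,0]], grip=0.35)

```text
time_s: 14.35
tcp_pos: [0.5043, -0.2168, 0.2017]
tcp_rot: [1.983, 1.849, 0.499]
contact_force: [-0.1, -0.5, -0.8]
opening: 0.0295
grip_force: 0.0
```

Call:
play_rows(offset=[[0,0,0],[0,0,0],[0,0,0],[0,0,0],[0,0,0]], rotation=[[-1,0,0],[-1,0,0],[-1,0,0],[-1,0,0],[-1,0,0]])

```text
time_s: 14.85
tcp_pos: [0.5041, -0.2168, 0.2013]
tcp_rot: [1.639, 1.527, 0.867]
contact_force: [0.3, -0.4, -1.0]
opening: 0.0301
grip_force: 0.0
```

Call:
play_rows(offset=[[0,0,0],[0,0,0],[0,0,0],[0,0,0],[0,0,0]], rotation=[[-1,0,0],[-1,0,0],[-1,0,0],[-1,0,0],[-1,0,0]])

```text
time_s: 15.35
tcp_pos: [0.5608, -0.2881, 0.2712]
tcp_rot: [1.32, 1.292, 1.151]
contact_force: [1.8, -0.8, 0.6]
opening: 0.0297
grip_force: 0.0
```

```bash
python3 - <<'E'
from h import *
from plant import *
report([.39,-.211,.2],-.055,np.pi/2)
f=grab_frame("side");cv2.imwrite("pics/s2.png",f["pixels"][:,:,::-1])
E
```

```text
t 15.35 off [ 1.49 -1.88 -3.21] off after turn [ 1.35 -1.42 -3.5 ] rot6 [-1.25 -0.46 -0.12] F [ 1.8 -0.8  0.6] tcp [ 0.5608 -0.2881  0.2712] q [-0.82  0.37 -1.14 -1.32  0.8   1.45] grip 0.0297 0.0
```

View pics/s2.png

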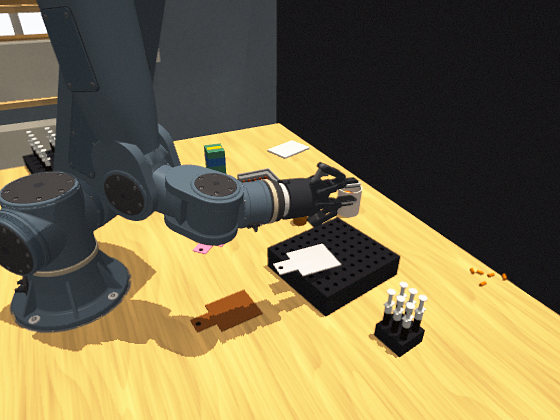

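The side view shows the wrist folded close to the base: joint 3 is at its limit (-1.14), so a horizontal tool pointing straight ahead is out of reach here. The plate rests on the bed with its tab out at (285,267). I'll fit a small arm model from the logged poses to see which pinch poses are reachable.

```bash
python3 - <<'E'
import numpy as np
from plant import get_obs
q=get_obs();print(np.round(q["qpos"],4),np.round(q["tcp_rot"],3))
D=np.array([[.239,-.014,.5246,.2417],[.51,.27,.668,.1914],[.53,.22,.673,.1585],[.44,.05,.622,.1546],[.53,.02,.646,.080],[.43,-.17,.583,.0736],[.30,-.04,.5485,.2023]])
from scipy.optimize import least_squares
def m(p,q2,q3):
    L1,L2,c,r0,z0=p;f=q2-q3+c
    return r0+L1*np.sin(q2)+L2*np.cos(f), z0+L1*np.cos(q2)-L2*np.sin(f)
def res(p):
    r,z=m(p,D[:,0],D[:,1]);return np.r_[r-D[:,2],z-D[:,3],(p[0]-.39)*.05,(p[1]-.426)*.05]
s=least_squares(res,[.39,.426,.2,.05,0]);print(s.x.round(3),np.abs(s.fun).max())
E
```

```text
[-0.8205  0.3822 -1.1377 -1.3389  0.8055  1.4543] [1.316 1.288 1.153]
[ 0.565  0.408 -0.106 -0.013 -0.245] 0.008728270926076032
```

```bash
cat > kin.py <<'E'
import numpy as np
from scipy.optimize import least_squares
# q2,q3,q4,q5, forward, lateral, z
H=np.pi/2
D=[[.2385,-.0135,None,0,.5246,0,.2417],[.51,.27,None,0,.668,0,.1914],[.44,.05,None,0,.622,0,.1546],[.43,-.17,None,0,.583,0,.0736],[.53,.02,None,0,.646,0,.080],[.30,-.04,None,0,.5485,0,.2023],[.3822,-1.1377,-1.3389,.8055,.5931,.2136,.2712]]
def fk(p,q2,q3,q4,q5):
    L1,L2,c,d5,l,h=p;f=q2-q3+c;s=q2-q3+q4
    return np.array([L1*np.sin(q2)+L2*np.cos(f)+d5*np.sin(s)+l*np.cos(s)*np.cos(q5), l*np.sin(q5), h+L1*np.cos(q2)-L2*np.sin(f)+d5*np.cos(s)-l*np.sin(s)*np.cos(q5)])
def res(p):
    r=[]
    for q2,q3,q4,q5,x,y,z in D:
        r+=list(fk(p,q2,q3,H-q2+q3 if q4 is None else q4,q5)-[x,y,z])
    return r
pr=np.array([.39,.426,0,.05,.3,.364])
s=least_squares(lambda p:np.r_[res(p),(p-pr)*[.1,.1,0,0,0,.1]],pr)
P=s.x
if __name__=="__main__": print(P.round(3),np.round(res(P),3))
E
python3 kin.py
```

```text
[ 0.509  0.315 -0.395  0.087  0.341  0.033] [-0.005  0.    -0.01  -0.021  0.    -0.006 -0.003  0.    -0.     0.025
  0.     0.017  0.012  0.     0.015  0.004  0.    -0.006 -0.019  0.032
 -0.008]
```

The fit is poor, but it isn't needed. The tab is only 40 mm wide, so I can grip its overhang across the width with the tool pointing down, which stays well within reach, and then test it with a small lift. Back to tool-down, with the closing axis across the tab.

```bash
python3 - <<'E'
from h import *
report([.436,-.212,.2],1.518,0)
report([.436,-.212,.2],-.053,0)
E
```

```text
t 15.4 off [ 1.54 -1.73 -2.36] off after turn [2.62 1.45 1.4 ] rot6 [ 10.94  10.3  -11.85] F [ 2.  -2.8  0.6] tcp [ 0.5631 -0.2912  0.2701] q [-0.82  0.38 -1.14 -1.34  0.81  1.45] grip 0.0294 0.0
t 15.4 off [ 1.54 -1.73 -2.36] off after turn [ 1.45 -2.62  1.4 ] rot6 [13.8  -0.42  0.25] F [ 2.  -2.8  0.6] tcp [ 0.5631 -0.2912  0.2701] q [-0.82  0.38 -1.14 -1.34  0.81  1.45] grip 0.0294 0.0
```

Call:
play_rows(offset=[[0,0,0],[0,0,0],[0,0,0],[0,0,0],[0,0,0]], rotation=[[0.73,0.69,-0.79],[0.73,0.69,-0.79],[0.73,0.69,-0.79],[0.73,0.69,-0.79],[0.73,0.69,-0.79]], grip=0.7)

```text
time_s: 15.9
tcp_pos: [0.5658, -0.2931, 0.259]
tcp_rot: [1.189, 1.755, 0.993]
contact_force: [1.2, -1.2, -1.5]
opening: 0.0599
grip_force: 0.0
```

Call:
play_rows(offset=[[0,0,0],[0,0,0],[0,0,0],[0,0,0],[0,0,0]], rotation=[[0.73,0.69,-0.79],[0.73,0.69,-0.79],[0.73,0.69,-0.79],[0.73,0.69,-0.79],[0.73,0.69,-0.79]])

```text
time_s: 16.4
tcp_pos: [0.5673, -0.2953, 0.2575]
tcp_rot: [0.886, 2.368, 0.703]
contact_force: [0.1, -0.8, -0.4]
opening: 0.0599
grip_force: 0.0
```

Call:
play_rows(offset=[[0,0,0],[0,0,0],[0,0,0],[0,0,0],[0,0,0]], rotation=[[0.73,0.69,-0.79],[0.73,0.69,-0.79],[0.73,0.69,-0.79],[0.73,0.69,-0.79],[0.73,0.69,-0.79]])

```text
time_s: 16.9
tcp_pos: [0.5677, -0.2956, 0.2574]
tcp_rot: [0.399, 2.947, 0.26]
contact_force: [-0.1, -1.0, -0.1]
opening: 0.0596
grip_force: 0.0
```

```bash
python3 - <<'E'
from h import *
report([.436,-.212,.15],1.518,0)
E
```

```text
t 16.9 off [3.25 0.52 1.87] off after turn [2.72 1.53 2.15] rot6 [ 1.71  1.45 -2.05] F [-0.1 -1.  -0.1] tcp [ 0.5677 -0.2956  0.2574] q [-0.58  0.38  0.21  1.33  0.22 -0.31] grip 0.0596 0.0
```

Call:
play_rows(offset=[[0,0,0],[0,0,0],[0,0,0]], rotation=[[0.73,0.61,-0.87],[0.73,0.61,-0.87],[0.25,0.22,-0.31]], grip=0.65)

```text
time_s: 17.2
tcp_pos: [0.5687, -0.2944, 0.2568]
tcp_rot: [0.081, 3.139, 0.0]
contact_force: [-0.5, -0.1, -0.4]
opening: 0.0555
grip_force: 0.0
```

Call:
play_rows(offset=[[0.68,0.38,0.3],[0.68,0.38,0.5],[0.68,0.38,0.6],[0.68,0.38,0.6],[0,0,0]], rotation=[[0,0,0],[0,0,0],[0,0,0],[0,0,0],[0,0,0]])

```text
time_s: 17.7
tcp_pos: [0.4262, -0.2058, 0.1506]
tcp_rot: [-0.088, -3.129, -0.015]
contact_force: [-0.2, -0.6, 0.6]
opening: 0.0554
grip_force: 0.0
```

```bash
python3 - <<'E'
from h import *
from plant import *
report([.436,-.212,.05],1.518,0)
o=get_obs();f=grab_frame("wrist");np.savez("w3.npz",T=wristT(f,o),**f);cv2.imwrite("pics/w3.png",f["pixels"][:,:,::-1])
E
```

```text
t 17.7 off [-0.23 -0.13  2.01] off after turn [-0.2  -0.11  2.01] rot6 [ 0.09 -0.11 -0.03] F [-0.2 -0.6  0.6] tcp [ 0.4262 -0.2058  0.1506] q [-0.45  0.21 -0.29  1.08  0.   -0.4 ] grip 0.0554 0.0
```

View pics/w3.png

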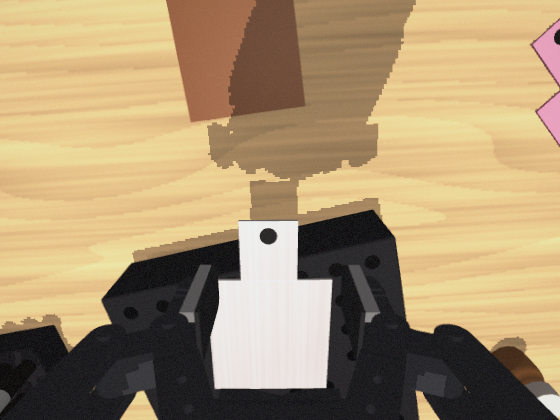

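The wrist view, with image up toward the robot, shows the tab centred between the fingers. Its tip is at (268,221) with the dot at (268,236).

```bash
python3 - <<'E'
from h import *
z=np.load("w3.npz");f={k:z[k] for k in z.files};T=f["T"]
print((onplane(f,[(239,221),(298,221),(239,280),(298,280),(268,236)],.0625,T)*1000).round(1))
P=depthpts(f,T)
for v in range(205,285,6): print(v,P[v,225].round(3),P[v,310].round(3),P[v,250].round(3))
report([.436,-.212,.05],1.518,0)
E
```

```text
[[ 425.5 -231.4   62.5]
 [ 427.9 -191.9   62.5]
 [ 470.3 -235.6   62.5]
 [ 472.9 -193.7   62.5]
 [ 437.6 -212.8   62.5]]
205 [ 0.435 -0.251 -0.002] [ 0.438 -0.178  0.001] [ 0.435 -0.229  0.   ]
211 [ 0.439 -0.251 -0.   ] [ 0.443 -0.179  0.001] [ 0.44  -0.229  0.001]
217 [ 0.444 -0.251  0.001] [ 0.449 -0.179  0.   ] [ 0.446 -0.23   0.001]
223 [ 0.45  -0.252 -0.   ] [ 0.454 -0.179  0.002] [ 0.427 -0.224  0.063]
229 [ 0.456 -0.253 -0.   ] [ 0.454 -0.18   0.015] [ 0.432 -0.225  0.063]
235 [ 0.461 -0.253  0.   ] [ 0.454 -0.181  0.026] [ 0.436 -0.225  0.063]
241 [ 0.467 -0.254  0.001] [ 0.454 -0.182  0.038] [ 0.44  -0.225  0.063]
247 [ 0.466 -0.252  0.014] [ 0.454 -0.183  0.049] [ 0.445 -0.226  0.063]
253 [ 0.466 -0.25   0.026] [ 0.454 -0.184  0.058] [ 0.45  -0.226  0.063]
259 [ 0.466 -0.249  0.037] [ 0.458 -0.184  0.06 ] [ 0.454 -0.226  0.063]
265 [ 0.466 -0.247  0.046] [ 0.463 -0.185  0.06 ] [ 0.458 -0.227  0.063]
271 [ 0.465 -0.246  0.058] [ 0.468 -0.185  0.059] [ 0.464 -0.227  0.061]
277 [ 0.469 -0.246  0.06 ] [ 0.473 -0.185  0.06 ] [ 0.469 -0.228  0.062]
283 [ 0.473 -0.246  0.062] [ 0.477 -0.185  0.061] [ 0.473 -0.228  0.063]
t 17.75 off [-0.1  -0.07  2.08] off after turn [-0.09 -0.06  2.08] rot6 [ 0.06 -0.03 -0.03] F [ 1.2 -0.9 -0.2] tcp [ 0.4317 -0.2086  0.1539] q [-0.45  0.21 -0.28  1.08  0.   -0.4 ] grip 0.0558 0.0
```

Call:
play_rows(offset=[[-0.1,-0.07,0.4],[0,0,0.6],[0,0,0.6],[0,0,0.4],[0,0,0]], rotation=[[0,0,0],[0,0,0],[0,0,0],[0,0,0],[0,0,0]])

```text
time_s: 18.25
tcp_pos: [0.4419, -0.215, 0.055]
tcp_rot: [0.09, 3.139, 0.006]
contact_force: [-3.0, -1.1, -1.1]
opening: 0.0557
grip_force: 1.9
```

```bash
python3 - <<'E'
from h import *
report([.437,-.212,.05],1.518,0)
E
```

```text
t 18.25 off [0.1  0.05 0.1 ] off after turn [0.1  0.06 0.1 ] rot6 [ 0.03  0.02 -0.04] F [-3.  -1.1 -1.1] tcp [ 0.4419 -0.215   0.055 ] q [-0.46  0.32 -0.42  0.83  0.   -0.4 ] grip 0.0557 1.9
```

Call:
play_rows(offset=[[0.1,0.05,0.04],[0,0,0],[0,0,0]], rotation=[[0,0,0],[0,0,0],[0,0,0]])

```text
time_s: 18.55
tcp_pos: [0.4389, -0.2128, 0.0559]
tcp_rot: [0.089, 3.133, 0.002]
contact_force: [-0.4, -0.1, -0.0]
opening: 0.0555
grip_force: 0.0
```

Call:
play_rows(offset=[[0.04,0,0.1],[0,0,0]], rotation=[[0,0,0],[0,0,0]])

```text
time_s: 18.75
tcp_pos: [0.4357, -0.2122, 0.0496]
tcp_rot: [0.09, 3.135, 0.004]
contact_force: [-0.4, -0.1, 0.6]
opening: 0.0556
grip_force: 0.0
```

Call:
play_rows(offset=[[0,0,0],[0,0,0],[0,0,0],[0,0,0],[0,0,0]], rotation=[[0,0,0],[0,0,0],[0,0,0],[0,0,0],[0,0,0]], grip=0.2, squeeze=60)

```text
time_s: 19.25
tcp_pos: [0.4359, -0.2123, 0.0498]
tcp_rot: [0.09, 3.135, 0.003]
contact_force: [-1.8, 0.8, 4.8]
opening: 0.0375
grip_force: 59.6
```

Call:
play_rows(offset=[[0,0,0],[0,0,-0.04],[0,0,-0.06],[0,0,0],[0,0,0]], rotation=[[0,0,0],[0,0,0],[0,0,0],[0,0,0],[0,0,0]])

```text
time_s: 19.75
tcp_pos: [0.4358, -0.2122, 0.0546]
tcp_rot: [0.089, 3.135, 0.004]
contact_force: [-0.2, 0.3, -0.7]
opening: 0.0372
grip_force: 60.1
```

```bash
cat > drp.py <<'E'
from h import *
from plant import *
o=get_obs();f=grab_frame("wrist");T=wristT(f,o);P=depthpts(f,T);hsv=cv2.cvtColor(f["pixels"],cv2.COLOR_RGB2HSV)
m=(hsv[...,2]>110)&(hsv[...,1]<60)&(abs(P[...,1]-o["tcp_pos"][1])<.05)&(P[...,0]>o["tcp_pos"][0]-.03)&(P[...,2]<o["tcp_pos"][2]+.05)&(P[...,2]>o["tcp_pos"][2]-.06)
q=P[m];A=np.c_[q-q.mean(0)][:, :];n=np.linalg.svd(A,full_matrices=False)[2][2];n*=np.sign(n[2])
print("n",len(q),"normal",n.round(3),"z at tcp",round(float(q.mean(0)[2]-((o["tcp_pos"]-q.mean(0))[:2]@n[:2])/n[2]),4),"xyz min",q.min(0).round(3),"max",q.max(0).round(3))
c=max(cv2.findContours(m.astype(np.uint8),0,2)[0],key=cv2.contourArea)
report([.437,-.212,.05],1.518,0)
cv2.imwrite("pics/w_last.png",f["pixels"][:,:,::-1])
E
python3 drp.py
```

```text
n 9409 normal [ 0.051 -0.006  0.999] z at tcp 0.068 xyz min [ 0.421 -0.238  0.051] max [ 0.483 -0.186  0.088]
t 19.8 off [-0.02  0.01  0.09] off after turn [-0.02  0.01  0.09] rot6 [ 0.02  0.05 -0.04] F [-0.4  0.1 -0.4] tcp [ 0.4358 -0.2122  0.0545] q [-0.46  0.31 -0.44  0.82  0.   -0.4 ] grip 0.0375 60.1
```

Call:
play_rows(offset=[[0,0,0],[0,0,0],[0,0,-0.04],[0,0,-0.06],[0,0,0]], rotation=[[0,0,0],[0,0,0],[0,0,0],[0,0,0],[0,0,0]], squeeze=100)

```text
time_s: 20.3
tcp_pos: [0.4361, -0.2124, 0.0601]
tcp_rot: [0.09, 3.134, 0.003]
contact_force: [0.0, 0.1, -0.8]
opening: 0.0357
grip_force: 99.7
```

```bash
python3 drp.py
```

```text
n 9158 normal [ 0.05  -0.002  0.999] z at tcp 0.0732 xyz min [ 0.421 -0.238  0.056] max [ 0.483 -0.188  0.093]
t 20.35 off [-0.02  0.01  0.2 ] off after turn [-0.02  0.01  0.2 ] rot6 [ 0.02  0.05 -0.04] F [-0.2  1.  -1.2] tcp [ 0.436  -0.2124  0.0599] q [-0.46  0.31 -0.43  0.83  0.   -0.4 ] grip 0.0358 99.7
```

View pics/w_last.png

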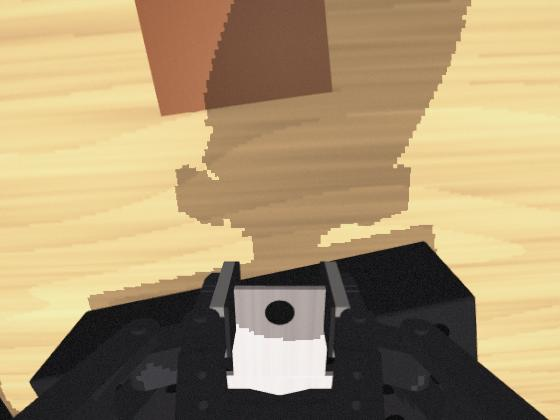

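The wrist view shows the tab held firmly between the pads (tip at (280,287), dot at (280,312)). Its slope didn't change during the second lift, so the grip holds. Lifting further and checking from the side.

Call:
play_rows(offset=[[0,0,-0.1],[0,0,-0.3],[0,0,-0.4],[0,0,-0.4],[0,0,-0.2]], rotation=[[0,0,0],[0,0,0],[0,0,0],[0,0,0],[0,0,0]])

```text
time_s: 20.85
tcp_pos: [0.4361, -0.2128, 0.1314]
tcp_rot: [0.09, 3.133, 0.002]
contact_force: [0.3, -0.3, -1.3]
opening: 0.036
grip_force: 99.8
```

```bash
python3 drp.py; python3 - <<'E'
from h import *
from plant import *
f=grab_frame("side");P=depthpts(f);hsv=cv2.cvtColor(f["pixels"],cv2.COLOR_RGB2HSV)
m=(hsv[...,2]>110)&(hsv[...,1]<60)&(P[...,0]>.44)&(P[...,0]<.63)&(abs(P[...,1]+.215)<.06)&(P[...,2]>.09)&(P[...,2]<.17)
q=P[m];A=np.c_[q[:,:2],np.ones(len(q))];print(len(q),np.linalg.lstsq(A,q[:,2],rcond=None)[0].round(3),q.min(0).round(3),q.max(0).round(3))
# board pose from the top image
f=dict(np.load("top1.npz"));P=depthpts(f);Z=P[...,2]
m=np.zeros((420,560),bool);m[175:235,180:245]=1;h=cv2.cvtColor(f["pixels"],cv2.COLOR_RGB2HSV)
w=onplane(f,max(cv2.findContours((m&(Z>.045)).astype(np.uint8),0,2)[0],key=cv2.contourArea)[:,0,:],.063)[:,:2]*1000
print(cv2.minAreaRect(w.astype(np.float32)),w.min(0),w.max(0))
E
```

```text
n 9120 normal [ 0.048 -0.003  0.999] z at tcp 0.1446 xyz min [ 0.421 -0.238  0.14 ] max [ 0.484 -0.188  0.165]
t 20.9 off [0.   0.02 1.64] off after turn [-0.01  0.02  1.64] rot6 [ 0.01  0.08 -0.04] F [ 0.6 -0.5  0.4] tcp [ 0.4365 -0.213   0.1321] q [-0.46  0.23 -0.32  1.01  0.   -0.4 ] grip 0.0359 99.8
927 [-0.02   0.003  0.154] [ 0.447 -0.267  0.139] [ 0.574 -0.173  0.148]
((578.3629760742188, 213.0037841796875), (126.83011627197266, 116.21031188964844), 87.38007354736328) [519.51989842 147.51926081] [637.82087366 276.22866422]
```

The side view gives a slope of only 0.02, so the plate hangs level in the grip. Carrying it across to the board at 0.13 m.

Call:
play_rows(offset=[[0,0.3,0],[-0.05,0.6,0],[-0.05,0.7,0],[-0.05,0.8,0],[-0.05,0.8,0]], rotation=[[0,0,0],[0,0,0],[0,0,0],[0,0,0],[0,0,0]])

```text
time_s: 21.45
tcp_pos: [0.4536, -0.0512, 0.129]
tcp_rot: [0.091, 3.137, 0.004]
contact_force: [0.5, 0.1, -0.2]
opening: 0.0359
grip_force: 99.9
```

Call:
play_rows(offset=[[-0.05,0.8,0],[-0.08,0.8,0],[-0.05,0.8,0],[-0.05,0.8,0],[-0.05,0.8,0]], rotation=[[0,0,0],[0,0,0],[0,0,0],[0,0,0],[0,0,0]])

```text
time_s: 21.95
tcp_pos: [0.4787, 0.1478, 0.1295]
tcp_rot: [0.089, 3.137, 0.003]
contact_force: [0.6, -0.6, -1.1]
opening: 0.0358
grip_force: 99.9
```

Call:
play_rows(offset=[[-0.05,0.7,0],[-0.05,0.5,0],[0,0.2,0],[0,0,0],[0,0,0]], rotation=[[0,0,0],[0,0,0],[0,0,0],[0,0,0],[0,0,0]])

```text
time_s: 22.45
tcp_pos: [0.4881, 0.2146, 0.1302]
tcp_rot: [0.089, 3.137, 0.002]
contact_force: [0.4, -0.8, -0.5]
opening: 0.0358
grip_force: 99.9
```

```bash
cat > chk.py <<'E'
from h import *
from plant import *
report([.488,.2165,.065],1.525,0)
f=grab_frame("side");P=depthpts(f);hsv=cv2.cvtColor(f["pixels"],cv2.COLOR_RGB2HSV);z=get_obs()["tcp_pos"][2]
m=(hsv[...,2]>110)&(hsv[...,1]<60)&(P[...,0]>.5)&(P[...,0]<.66)&(abs(P[...,1]-.215)<.08)&(abs(P[...,2]-z-.0128)<.012)
q=P[m];print(len(q),np.linalg.lstsq(np.c_[q[:,:2],np.ones(len(q))],q[:,2],rcond=None)[0].round(3),q.min(0).round(3),q.max(0).round(3))
cv2.imwrite("pics/s_last.png",cv2.resize(f["pixels"][120:260,180:400,::-1],None,fx=3,fy=3))
E
python3 chk.py
```

```text
t 22.45 off [0.01 0.04 1.3 ] off after turn [0.   0.04 1.3 ] rot6 [ 0.01  0.04 -0.11] F [ 0.4 -0.8 -0.5] tcp [0.4881 0.2146 0.1302] q [ 0.41  0.31 -0.21  1.05 -0.    0.47] grip 0.0358 99.9
424 [-0.026 -0.     0.156] [0.501 0.162 0.137] [0.627 0.257 0.145]
```

Call:
play_rows(offset=[[0,0.03,0.3],[0,0,0.4],[0,0,0.4],[0,0,0.2],[0,0,0]], rotation=[[0,0,0],[0,0,0],[0,0,0],[0,0,0],[0,0,0]])

```text
time_s: 23.0
tcp_pos: [0.4885, 0.2156, 0.0648]
tcp_rot: [0.092, 3.137, 0.002]
contact_force: [-1.1, -0.1, -0.4]
opening: 0.0359
grip_force: 99.9
```

```bash
python3 chk.py; python3 - <<'E'
from h import *
f=dict(np.load("side0.npz"));P=depthpts(f)
m=(P[...,2]>.058)&(abs(P[...,0]-.58)<.1)&(abs(P[...,1]-.213)<.1);q=P[m]
print("side0 lips",len(q),cv2.minAreaRect((q[:,:2]*1000).astype(np.float32)),np.percentile(q,[1,99],axis=0).round(3))
E
```

```text
t 23.0 off [ 0.01  0.02 -0.  ] off after turn [ 0.01  0.02 -0.  ] rot6 [ 0.01  0.03 -0.12] F [-1.1 -0.1 -0.4] tcp [0.4885 0.2156 0.0648] q [ 0.42  0.37 -0.31  0.89 -0.    0.47] grip 0.0359 99.9
433 [-0.029 -0.001  0.092] [0.5   0.156 0.067] [0.633 0.256 0.079]
side0 lips 282 ((582.1886596679688, 212.67933654785156), (128.50709533691406, 112.96527862548828), 87.0213851928711) [[0.527 0.148 0.058]
 [0.638 0.277 0.066]]
```

View pics/s_last.png

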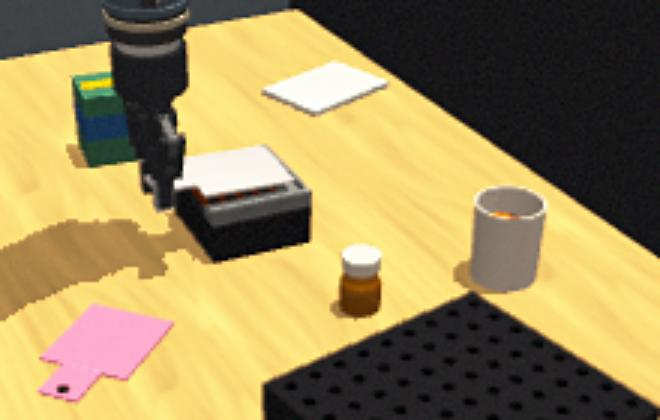

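The side crop shows the plate level just above the board and inside the lips, with the jar upright at (360,280). The tub, at (508,235), hasn't moved. I level the plate slightly and lower it.

Call:
play_rows(offset=[[-0.02,0.03,0.05],[0,0,0.08],[0,0,0.06],[0,0,0.04],[0,0,0]], rotation=[[0,-0.25,0],[0,0,0],[0,0,0],[0,0,0],[0,0,0]])

```text
time_s: 23.55
tcp_pos: [0.4908, 0.2182, 0.0543]
tcp_rot: [0.089, 3.109, 0.002]
contact_force: [-0.1, 0.1, -0.7]
opening: 0.036
grip_force: 99.9
```

```bash
python3 chk.py
```

```text
t 23.55 off [ 0.05 -0.04 -0.22] off after turn [ 0.05 -0.04 -0.21] rot6 [ 0.02  0.3  -0.11] F [-0.1  0.1 -0.7] tcp [0.4908 0.2182 0.0543] q [ 0.43  0.37 -0.34  0.83 -0.01  0.48] grip 0.036 99.9
566 [-0.015  0.008  0.073] [0.503 0.143 0.056] [0.639 0.273 0.071]
```

Call:
play_rows(offset=[[0.01,0,0.05],[0,0,0.04],[0,0,0]], rotation=[[0,0,0],[0,0,0],[0,0,0]])

```text
time_s: 23.9
tcp_pos: [0.4902, 0.2182, 0.0495]
tcp_rot: [0.089, 3.109, 0.002]
contact_force: [-0.2, 0.0, -1.4]
opening: 0.0357
grip_force: 99.9
```

Call:
play_rows(offset=[[0,0,0.03],[0,0,0]], rotation=[[0,0,0],[0,0,0]])

```text
time_s: 24.1
tcp_pos: [0.4904, 0.2183, 0.0482]
tcp_rot: [0.089, 3.109, 0.002]
contact_force: [-0.8, 0.6, -1.8]
opening: 0.036
grip_force: 99.9
```

Call:
play_rows(offset=[[0,0,0.02],[0,0,0]], rotation=[[0,0,0],[0,0,0]])

```text
time_s: 24.3
tcp_pos: [0.4905, 0.2184, 0.0473]
tcp_rot: [0.089, 3.109, 0.003]
contact_force: [-0.4, 0.6, -1.5]
opening: 0.036
grip_force: 99.9
```

Call:
play_rows(offset=[[0,0,0.02],[0,0,0]], rotation=[[0,0,0],[0,0,0]])

```text
time_s: 24.5
tcp_pos: [0.4905, 0.2184, 0.0464]
tcp_rot: [0.089, 3.109, 0.003]
contact_force: [-0.2, 1.0, 0.8]
opening: 0.0359
grip_force: 100.0
```

Contact comes at the expected height. Now to let go, opening only a little first.

Call:
play_rows(offset=[[0,0,0.01],[0,0,0],[0,0,0]], rotation=[[0,0,0],[0,0,0],[0,0,0]], squeeze=20)

```text
time_s: 24.8
tcp_pos: [0.4906, 0.2184, 0.046]
tcp_rot: [0.089, 3.109, 0.003]
contact_force: [-1.4, -0.0, 2.0]
opening: 0.0357
grip_force: 100.1
```

Call:
play_rows(offset=[[0,0,0],[0,0,0],[0,0,0],[0,0,0],[0,0,0]], rotation=[[0,0,0],[0,0,0],[0,0,0],[0,0,0],[0,0,0]], grip=0.7)

```text
time_s: 25.3
tcp_pos: [0.4905, 0.2183, 0.0458]
tcp_rot: [0.089, 3.109, 0.002]
contact_force: [-0.6, 0.8, -0.3]
opening: 0.0598
grip_force: 0.0
```

Call:
play_rows(offset=[[0.1,0,-0.1],[0.1,0,-0.3],[0,0,-0.6],[0,0,-0.8],[0,0,-0.8]], rotation=[[0,0,0],[0,0,0],[0,0,0],[0,0,0],[0,0,0]])

```text
time_s: 25.8
tcp_pos: [0.4756, 0.2186, 0.177]
tcp_rot: [0.089, 3.11, 0.002]
contact_force: [0.3, 0.2, -0.6]
opening: 0.0599
grip_force: 0.0
```

Call:
play_rows(offset=[[0.7,-0.3,-0.3],[0.7,-0.3,-0.3],[0.7,-0.3,-0.3],[0,0,0],[0,0,0]], rotation=[[0,0,0],[0,0,0],[0,0,0],[0,0,0],[0,0,0]])

```text
time_s: 26.3
tcp_pos: [0.3674, 0.1799, 0.218]
tcp_rot: [0.088, 3.107, 0.004]
contact_force: [0.3, 1.0, 0.5]
opening: 0.0598
grip_force: 0.0
```

```bash
python3 - <<'E'
from h import *
from plant import *
f=grab_frame("top");P=depthpts(f);px=f["pixels"]
h=cv2.cvtColor(px,cv2.COLOR_RGB2HSV);s=grab_frame("side");Q=depthpts(s)
m=(h[...,2]>150)&(h[...,1]<60);m[:175]=0;m[260:]=0;m[:,:185]=0;m[:,245:]=0
q=P[m];print("plate top view",np.percentile(q,[1,99],axis=0).round(3))
hs=cv2.cvtColor(s["pixels"],cv2.COLOR_RGB2HSV)
m=(hs[...,2]>150)&(hs[...,1]<60)&(abs(Q[...,0]-.56)<.1)&(abs(Q[...,1]-.213)<.055)&(Q[...,2]>.045)&(Q[...,2]<.08)
q=Q[m];print("side",len(q),np.linalg.lstsq(np.c_[q[:,:2]-[.576,.213],np.ones(len(q))],q[:,2],rcond=None)[0].round(4),np.percentile(q,[1,99],axis=0).round(3))
a=cv2.resize(px[115:255,170:310,::-1],(420,420));b=cv2.resize(s["pixels"][140:260,220:360,::-1],(490,420))
cv2.imwrite("pics/fin.png",cv2.resize(np.hstack([a,b]),None,fx=.87,fy=.87))
report([.4,.2,.2],1.525)
E
```

```text
plate top view [[0.48  0.165 0.051]
 [0.626 0.27  0.068]]
side 557 [ 0.002  -0.0084  0.0605] [[0.483 0.16  0.057]
 [0.637 0.265 0.065]]
t 26.4 off [-0.6   0.43  0.36] off after turn [-0.62  0.43  0.34] rot6 [ 0.03  0.31 -0.11] F [-0.3 -0.7  0.1] tcp [0.3683 0.1802 0.2171] q [ 0.46  0.03 -0.33  1.18 -0.01  0.52] grip 0.0598 0.0
```

View pics/fin.png

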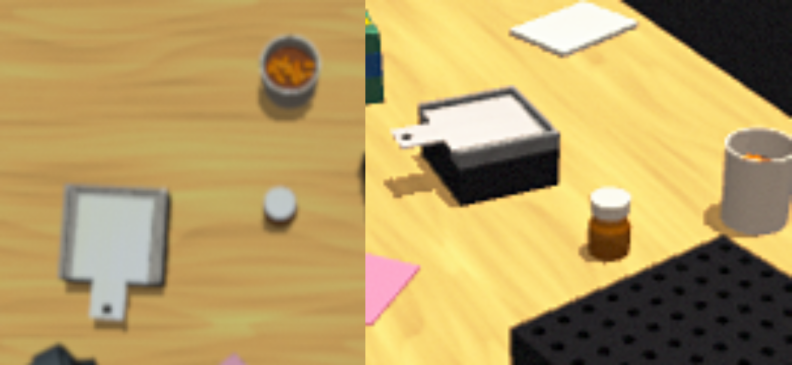

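The plate lies flat (slope about 0, top at about 60 mm) inside the lips, with its tab out in front at (108,305). The jar is upright on the bench at (280,205), and the tub is in place. Handing in.

```bash
python3 -c "
from plant import *
print(sign_off())"
```

```text
the job is handed in; nothing more can be done
None
```

I handed the job in at about 26 s: the jar stands upright on the bench, and the aluminium plate lies flat on the board's ledges inside the lips, tab out over the open front; I gripped the tab across its width because a flat pinch was out of the arm's reach.

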